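# Raise the sash of the extraction cabinet to its mark

## Task

Push the sliding window of the small extraction cabinet up from beneath its lip, with the fingertips or the outside of the fingers, until the middle of the lip is level with the tip of the black pointer clipped on the left side rail. Do not grip the lip, leave the pointer where it is and do not disturb the jar, bowl, sanding block and tape roll; then take the hand away so that the window stays at the mark by itself.

Things in the scene. Friction and masses are not known exactly. Their poses are not given: they have to be found in the camera images.
- cabinet: fixed bench-top extraction cabinet, grey, 270 deep x 300 wide x 370 high, its sloping glass front facing the robot. Origin: middle of the lower front edge, on the desk; x points into the cabinet, y to the robot's left, z up. Front upright to height 75, then it slopes back at 55 degrees above horizontal to the roof. Side rails 30 wide, centred at y = +-133, stand 10 proud of the window plane
- sill_top (a point): middle of the sill's upper front edge, at (0, 0, 75 mm) of the cabinet, where the window plane begins; axes as the cabinet. Up-slope direction in these axes: (0.574, 0, 0.819); outward normal of the window: (-0.819, 0, 0.574). A fixed header panel, 9 mm proud, covers the slope from 205 mm above this point to the roof (360 mm)
- sash (a joint): slide of the glass window (sash): 0 closed, value in m travelled up the slope, stop at 0.140. Counterweighted: it stays where it is left; 3 to 6 N along the slope moves it slowly, either way
- mark (a joint): setting of the pointer clip on the left rail, in m up the slope: the sash is at the mark when joint sash equals this value. The clip is tight and must not be shifted
- lip_mid (a point): aluminium lip of the sash: a straight ledge 210 long (y), 14 thick (along the slope), standing 32 square out of the window plane. With sash = 0 its middle is 50 mm up-slope of point sill_top. This point: middle of its length and thickness, in the window plane; x up the slope, y left, z out of the window. Underside at x = -7 mm, upper face at +7, front rounded (the rules call these faces lip_under, lip_cap and lip_front); free space below it down to the sill
- lip_nose (a point): middle of the lip's rounded nose, 32 mm out of the window plane; axes as the lip
- lip_line (a point): left end of the lip at the middle of its thickness; axes as the lip
- mark_tip (a point): inner tip of the small black pointer (clip 16 x 30 x 8 mm on the left rail, 19 mm proud of the window plane at most, with a 45-degree point towards the lip); axes as the lip (x up the slope)
- jar: clear jar with black lid, 60 x 60 x 88, loose, standing inside the cabinet behind the window; origin under its centre
- bowl: black bowl, 110 across, 30 high, loose, inside the cabinet behind the window; origin under its centre
- sander: wooden sanding block 46 x 80 x 28, loose, on the desk right of the cabinet; origin under its centre
- tape: yellow roll of masking tape, 76 across, 18 high, loose, on the bench left of the cabinet; origin under its centre

How it is judged:
By the outcome, as a careful person would: the job done as asked, in the order asked, and still so for the second after the job is handed in, with the robot touching nothing.
It also fails if it takes over 38 s, if anything falls off the work surface, if the arm or the gripper's body presses on something with over 40 N, if the wrist force passes 120 N, or if a joint passes its speed limit or range.

## Robot

A 6-joint arm with a two-finger parallel gripper is mounted at the origin on a cart in front of the work surface, level with it; the furniture and walls round the work are solid. World frame = base frame: x ahead of the robot, y to its left, z up, the work surface at z = 0. Lengths are in m, angles in rad, forces in N, time in s.
With the tool pointing down it reaches from about 0.35 to 0.975 m from the base axis. Payload 4.9 kg.
Tool frame: the origin (TCP) lies where the fingers leave the gripper's body, on its centre line; the fingertips stand 73 mm ahead of it and the grasp point (between the pads) lies 54 mm ahead of it; z points along the fingers, y is the direction in which the jaws open and shut (so a half turn about z gives the same grasp; the last joint's range is limited). The gripper opens to 85 mm and grips with 20 to 120 N. Pads are 22 mm wide; open, the fingers measure 114 mm over their backs; the gripper's body (76 mm by 85 mm) begins 54 mm behind the grasp point. The pads swing forward as they close: fully open they stand 13 mm farther back than shut.
Start: joints at [-1.282, 0.053, 1.613, -0, 1.476, -0.119], TCP at [0.248, -0.574, 0.304] pointing down, gripper open.
Joint ranges: [-3.01, 3.01], [-1.01, 2.22], [0.06, 2.58], [-1.02, 4.17], [0.09, 2.62], [-3.14, 3.14]. Speed limits (rad/s): [2.57, 2.57, 3.14, 3.14, 3.14, 3.14].

## Interface

Orientations are given as a rotation vector (axis times angle).
In Python, from station import monitor, vision, workorder gives the robot as it stands.
- The arm moves only by the tool arm_command, never from a script. Its argument "rows" is text: rows parted by semicolons, each of 6 numbers parted by spaces: the shift along the world's x, y, z in mm, then the turn, a rotation vector about the world's x, y, z in degrees. In form: tx ty tz wx wy wz; .... A call has 1 to 12 rows; each row is the pose to reach, as a shift and turn from the pose measured when the call began; what a row does not reach only later rows make up. A row lasts 1/8 s, in which the tool goes at most 62.5 mm and 10.7 degrees, less where a joint would pass 70% of its speed; a pose out of reach is approached as far as the arm can. A call with a gripper value outside its range is refused whole. "jaw" is the opening, from 0 (shut) to 1 (fully open), set as the call begins (left out, the last holds). The fingers move at their own pace and stop on an object; "squeeze" is the grip in N (left out, the last holds). Time passes only in rows, so rows that repeat a pose let the fingers close. It gives the time, the measured TCP pose, the force and the opening at its end, in the units of the state.
- monitor.get_obs(): the state, without advancing time (a new reading comes with each control period).
- vision.get_image(name): name is "scene" or "top"; returns a dict with "frame" (420x560x3 uint8, red, green, blue), "vfov" (degrees; the focal length in pixels is half the picture's height over the tangent of half this angle, whatever the lens; pixels are square), "cx", "cy" (the principal point, pixels), "R" (3x3) and "t" (3): a world point X has camera coordinates R X + t. Camera axes: x right, y down, z forward; pixel columns grow to the right and rows downward; lengths in m; the calibration is good to about 2 mm. A picture is of the moment at which its call begins. There is no depth.
- workorder.finish_job(): hands the job in, once; it reports no verdict.
The state is a dict: "t": time; "q": joint angles; "dq": joint speeds; "effort": joint torques, N m; "tool_pos": TCP position; "tool_rot": TCP orientation; "contact_force": force on the tool from outside, world axes, zero at the start; "wrist_torque": the same for the moment, N m; "opening": finger opening in m.
Only numpy, scipy, OpenCV 4.12 (cv2) and the standard library are available. Lean on these libraries where they do the work, as an engineer would, in place of code of your own. Each camera call takes 0.05 s, during which the arm holds its last target. There are 200 camera calls.

## Working session

There is one attempt and no reset: what is moved stays moved. The work goes in short steps, Python scripts to look and compute and a tool call to move; the robot and the scene stay as the last step left them, time stands still between calls to the robot, and variables do not carry over. Pictures are saved under pics/ and viewed, about 8 in all and at most 12, crops included, and the job is handed in when it is done.

Besides the shell and the picture viewer there is one more tool, called as a command line: name --argument value ..., lists and objects as JSON in quotes. arm_command: Moves the arm, as the interface text tells. Its arguments: {"type":"object","properties":{"rows":{"type":"string"},"jaw":{"type":"number"},"squeeze":{"type":"number"}},"required":["rows"]}

```bash
mkdir -p pics
python3 - <<'E'
from station import monitor, vision
import cv2,pickle
o=monitor.get_obs(); print(o)
for n in("scene","top"):
    d=vision.get_image(n); pickle.dump(d,open(f'{n}0.pkl','wb'))
    print(n,{k:d[k] for k in d if k!='frame'})
    cv2.imwrite(f'pics/{n}0.png',d['frame'][:,:,::-1])
E
```

```text
{'t': 0.0, 'q': array([-1.28200497e+00,  5.33847289e-02,  1.61429654e+00,  6.87269503e-06,
        1.47597545e+00, -1.19038065e-01]), 'dq': array([-9.36217622e-04,  2.56667959e-03,  6.60267272e-04,  1.48589874e-03,
       -1.11799230e-04,  4.80269017e-05]), 'effort': array([ 2.06335259e-03, -3.93681479e+01, -3.70173812e+01, -1.27292139e-05,
        7.01893194e-03,  2.03464850e-06]), 'tool_pos': array([ 0.24773152, -0.57329624,  0.30264406]), 'tool_rot': array([-3.07448866e+00, -6.35768970e-01,  2.63978867e-04]), 'contact_force': array([ 0.81528347, -0.24436484,  0.85140405]), 'wrist_torque': array([-0.01123628,  0.00273946, -0.02957432]), 'opening': 0.0853766725603056}
scene {'vfov': 42.40943699191335, 'cx': 283.44646277470787, 'cy': 213.16956344514273, 'R': array([[ 0.63432811, -0.77274928, -0.02205428],
       [-0.50942317, -0.39637252, -0.76379111],
       [ 0.58147732,  0.49572914, -0.64508662]]), 't': array([-0.52914737,  0.24655859,  1.3483691 ])}
top {'vfov': 45.969754096144214, 'cx': 281.2328471736562, 'cy': 203.20656476392764, 'R': array([[ 0.06338323, -0.99797706,  0.00493441],
       [-0.97664029, -0.0630438 , -0.20542451],
       [ 0.20532003,  0.00820132, -0.97866052]]), 't': array([-0.29067815,  0.52901186,  1.38436569])}
```

View pics/scene0.png

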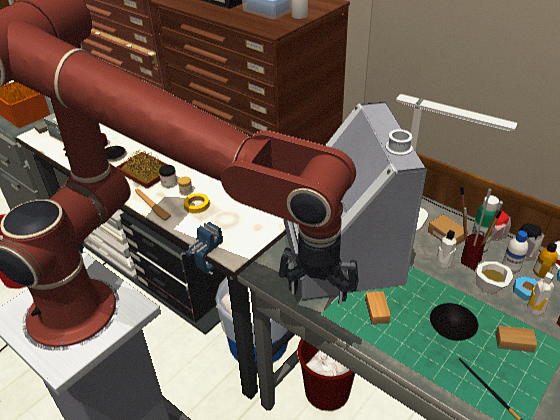

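View pics/top0.png

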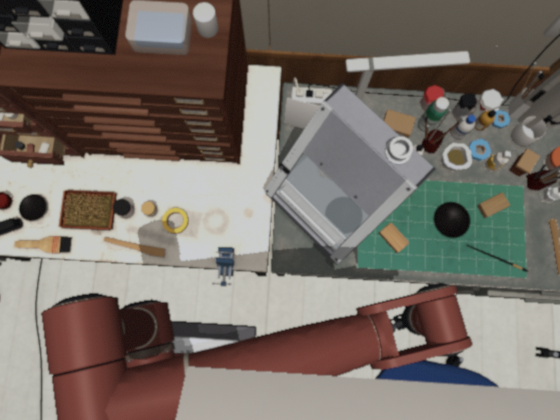

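Run:
```python
import cv2
im=cv2.imread('pics/top0.png')[80:270,255:445]
cv2.imwrite('pics/c1.png',cv2.resize(im,None,fx=3.15,fy=3.15,interpolation=cv2.INTER_CUBIC))
im=cv2.imread('pics/scene0.png')[90:310,260:440]
```

```text
(no output)
```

View pics/c1.png

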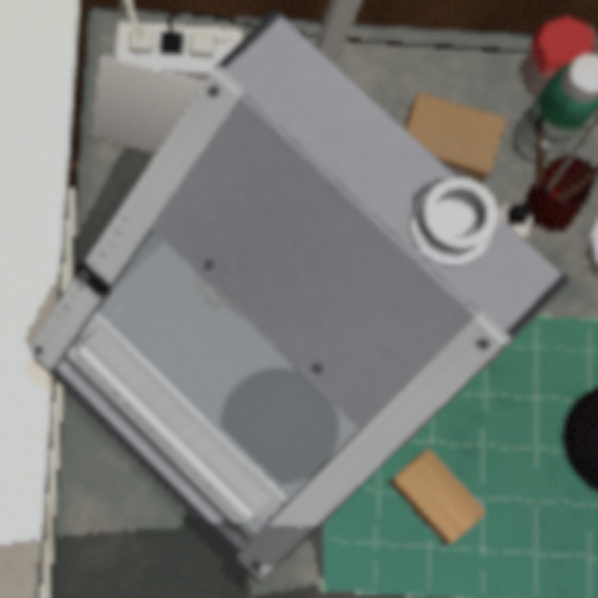

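```bash
cat > h.py <<'E'
import numpy as np,pickle,cv2
from scipy.optimize import least_squares
from scipy.spatial.transform import Rotation as Ro
def proj(d,X):
    X=np.atleast_2d(X); f=210/np.tan(np.radians(d['vfov']/2)); c=X@d['R'].T+d['t']
    return np.c_[d['cx']+f*c[:,0]/c[:,2], d['cy']+f*c[:,1]/c[:,2]]
U=np.array([.5736,0,.8192]); N=np.array([-.8192,0,.5736]); S0=np.array([0,0,.075])
def sl(s,y,n): return S0+U*s+N*n+np.array([0,y,0])   # slope coords -> cabinet
def Rz(a): return Ro.from_euler('z',a).as_matrix()
def W(p,P): return np.atleast_2d(P)@Rz(p[2]).T+np.array([p[0],p[1],p[3] if len(p)>3 else 0])
E
python3 - <<'E'
from h import *
d=pickle.load(open('top0.pkl','rb'))
P=np.array([[.27,.15,.37],[.27,-.15,.37],sl(0,.148,.01),sl(0,-.148,.01),sl(.36,-.148,.01),sl(.36,.148,.01)])
px=np.array([[278,15],[566,275],[32,347],[262,577],[512,342],[218,72]])/3.15+[255,80]
r=least_squares(lambda p:(proj(d,W(p,P))-px).ravel(),[.5,-.4,-.7])
print(r.x,np.degrees(r.x[2]),(r.fun*3.15).reshape(-1,2).round(1))
p=r.x
# lip ends and pointer tip from top view by plane-intersections in slope coords
def solve(pix,n): # find s,y for given n
    q=least_squares(lambda v:(proj(d,W(p,sl(v[0],v[1],n)))[0]-pix),[.1,0]); return q.x
f=lambda a:np.array(a)/3.15+[255,80]
print('tip',solve(f([106,290]),.015),'nose L',solve(f([76,352]),.032),'nose R',solve(f([248,520]),.032))
for s in(.05,.1,.19): print(s,W(p,sl(s,0,0)))
E
```

```text
[ 0.48200124 -0.32101419 -0.72378352] -41.46974082244102 [[-0.5 -7.4]
 [ 9.2  3.8]
 [-3.8  2.6]
 [ 0.7  3.6]
 [-2.4  0.5]
 [-3.9 -3.2]]
tip [0.1255894 0.1185116] nose L [0.06375592 0.10491946] nose R [ 0.0641564  -0.10206226]
0.05 [[ 0.50349133 -0.34000678  0.11596   ]]
0.1 [[ 0.52498141 -0.35899938  0.15692   ]]
0.19 [[ 0.56366356 -0.39318605  0.230648  ]]
```

arm_command --rows "0 60 10 0 0 -10;0 120 20 0 0 -20;0 170 20 0 0 -30;0 220 20 0 0 -40;0 220 20 0 0 -50;0 220 20 0 0 -60;0 220 20 0 0 -65;0 220 20 0 0 -65" --jaw 0

```text
t: 1.1
tool_pos: [0.2477, -0.3531, 0.3223]
tool_rot: [-2.935, 1.114, -0.001]
contact_force: [-1.0, 0.1, -0.0]
opening: 0.0
```

Run:
```python
from station import monitor, vision
import cv2,pickle
o=monitor.get_obs(); print(o['q'],o['opening'])
d=vision.get_image('scene'); pickle.dump(d,open('scene1.pkl','wb'))
cv2.imwrite('pics/s1.png',cv2.resize(d['frame'][80:330,230:460,::-1],None,fx=2.4,fy=2.4,interpolation=cv2.INTER_CUBIC))
```

```text
[-1.13288498e+00 -4.49579064e-01  2.01563538e+00  1.81599492e-03
  1.57674643e+00  1.16338823e+00] 4.856600573263694e-05
```

View pics/s1.png

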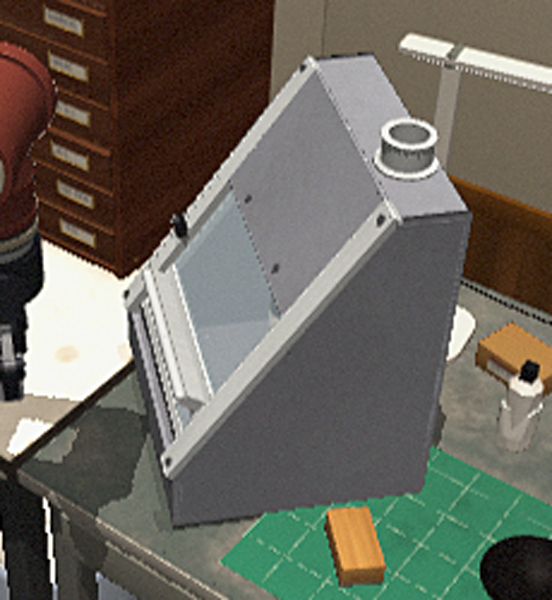

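Run:
```python
from h import *
dt=pickle.load(open('top0.pkl','rb'));ds=pickle.load(open('scene1.pkl','rb'))
P=np.array([[.27,.15,.37],[.27,-.15,.37],sl(0,.148,.01),sl(0,-.148,.01),sl(.36,-.148,.01),sl(.36,.148,.01)])
px=np.array([[278,15],[566,275],[32,347],[262,577],[512,342],[218,72]])/3.15+[255,80]
Q=np.array([[.27,.15,.37],[.27,-.15,.37],[0,-.15,0],[.27,-.15,0]])
qx=np.array([[373,54],[470,213],[173,527],[428,490]])/2.4+[230,80]
r=least_squares(lambda p:np.r_[(proj(dt,W(p,P))-px).ravel(),(proj(ds,W(p,Q))-qx).ravel()],[.5,-.4,-.7,0],loss='soft_l1')
p=r.x; np.save('cab.npy',p)
print(p,np.degrees(p[2]),r.fun.reshape(-1,2).round(1))
# draw wireframe + crop
out=[]
for d,c,k in((dt,(262,145,130,130),4.5),(ds,(270,150,110,130),4.5)):
    im=d['frame'][:,:,::-1]; x,y,w,h=c
    im=cv2.resize(im[y:y+h,x:x+w],None,fx=k,fy=k,interpolation=cv2.INTER_CUBIC)
    def ln(A,col):
        q=(proj(d,W(p,np.array(A)))-[x,y]+.5)*k
        cv2.polylines(im,[q.astype(int)],False,col,1)
    ln([sl(0,.118,.01),sl(.2,.118,.01)],(0,0,255)); ln([sl(0,-.148,.01),sl(.3,-.148,.01)],(0,0,255));ln([sl(0,.148,.01),sl(.3,.148,.01)],(0,0,255))
    out.append(im)
    cv2.imwrite
h=max(i.shape[0] for i in out)
im=np.hstack(out); print(im.shape)
im=cv2.resize(im,(int(im.shape[1]*.74),int(im.shape[0]*.74))) if 0 else im
cv2.imwrite('pics/c2.png',im[:, :])
```

```text
[ 0.48273514 -0.32006653 -0.72595006  0.00235402] -41.59387483759041 [[-0.1 -3. ]
 [ 2.9  0.9]
 [-1.5  0.3]
 [-0.1  0.9]
 [-0.9 -0.2]
 [-1.3 -1.7]
 [ 0.3 -1.3]
 [ 2.4  0.2]
 [ 0.5  1.8]
 [-1.9  3. ]]
(585, 1080, 3)
```

```bash
cat > v.py <<'E'
from h import *
p=np.load('cab.npy')
def view(items,name,lines=True,k=5):
    out=[]
    for d,c in items:
        im=d['frame'][:,:,::-1]; x,y,w,h=c
        im=cv2.resize(im[y:y+h,x:x+w],None,fx=k,fy=k,interpolation=cv2.INTER_CUBIC)
        def ln(A,col):
            q=(proj(d,W(p,np.array(A)))-[x,y]+.5)*k
            cv2.polylines(im,[q.astype(int)],False,col,1)
        if lines:
            for y0 in(.148,.118,-.118,-.148): ln([sl(0,y0,.01),sl(.3,y0,.01)],(0,0,255))
        out.append(cv2.copyMakeBorder(im,0,600-im.shape[0],0,0,0))
    cv2.imwrite(name,np.hstack(out))
T=(268,155,85,112);S=(275,160,70,120)
E
python3 - <<'E'
from v import *
view([(pickle.load(open('top0.pkl','rb')),T),(pickle.load(open('scene1.pkl','rb')),S)],'pics/c2.png')
E
```

```text
(no output)
```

View pics/c2.png

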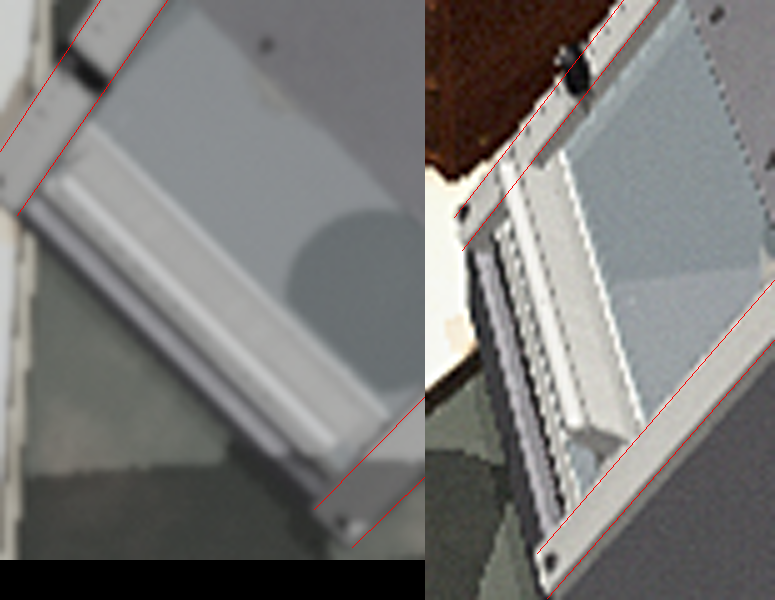

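```bash
cat >> v.py <<'E'
def sy(d,c,pix,n,k=5,off=0):
    g=(np.array(pix)-[off,0])/k-.5+[c[0],c[1]]
    return least_squares(lambda v:proj(d,W(p,sl(v[0],v[1],n)))[0]-g,[.1,0]).x.round(4)
E
python3 - <<'E'
from v import *
t=pickle.load(open('top0.pkl','rb'));s=pickle.load(open('scene1.pkl','rb'))
print('top nose',[sy(t,T,a,.032) for a in((60,180),(335,440))],'top back',[sy(t,T,a,0) for a in((90,125),(385,415))])
print('sc nose',[sy(s,S,a,.032,off=425) for a in((508,170),(577,430))],'back',[sy(s,S,a,0,off=425) for a in((562,150),(641,425))], 'end',sy(s,S,(600,433),.016,off=425))
for n in(.010,.014,.019): print(n,sy(t,T,(108,92),n),sy(t,T,(85,68),n),sy(s,S,(588,110),n,off=425),sy(s,S,(575,70),n,off=425))
# tool poses
R=Rz(p[2])
for nm,s_,n in(('pre',.018,.15),('in',.018,.089)): print(nm,W(p,sl(s_,0,n)))
print('Udir',R@U,'Ndir',R@N)
E
```

```text
top nose [array([0.0675, 0.1046]), array([ 0.0731, -0.1   ])] top back [array([0.0822, 0.1161]), array([ 0.0811, -0.1094])]
sc nose [array([0.0712, 0.0956]), array([ 0.0694, -0.1069])] back [array([0.0837, 0.1177]), array([ 0.0809, -0.0998])] end [ 0.0684 -0.1006]
0.01 [0.1189 0.116 ] [0.1198 0.1341] [0.1186 0.1057] [0.1185 0.1425]
0.014 [0.1227 0.1151] [0.1236 0.133 ] [0.122 0.099] [0.1219 0.1356]
0.019 [0.1274 0.1139] [0.1283 0.1317] [0.1263 0.0907] [0.1262 0.127 ]
pre [[ 0.39855859 -0.24534718  0.17813962]]
in [[ 0.4359305  -0.27852038  0.14315002]]
Udir [ 0.42897769 -0.38078222  0.8192    ] Ndir [-0.61265434  0.54382286  0.5736    ]
```

arm_command --rows "20 30 0 -6 -7 0;40 60 0 -12 -14 0;60 90 0 -18 -21 0;80 108 -20 -24 -27 0;100 108 -40 -30 -34 0;120 108 -70 -36.5 -41 0;135 108 -100 -36.5 -41 0;150 108 -128 -36.5 -41 0;150 108 -128 -36.5 -41 0"

```text
t: 2.28
tool_pos: [0.3969, -0.2438, 0.19]
tool_rot: [2.375, -0.896, 1.218]
contact_force: [-1.0, -0.3, -0.1]
opening: -0.0003
```

```bash
cat > st.py <<'E'
from station import monitor
from v import *
o=monitor.get_obs(); R=Ro.from_rotvec(o['tool_rot']).as_matrix(); C=Rz(p[2])
x=C.T@(o['tool_pos']-[p[0],p[1],p[3]])-S0
print('q',o['q'].round(2),'t',o['t'],'F',(C.T@o['contact_force']).round(1))
print('tcp s,y,n',(x@U).round(4),x[1].round(4),(x@N).round(4),'ztool s,y,n',[(C.T@R[:,2]@a).round(3) for a in(U,[0,1,0],N)],'ytool',[(C.T@R[:,1]@a).round(3) for a in(U,[0,1,0],N)])
t=C.T@R[:,2]*.073+x; print('tip s,y,n',(t@U).round(4),t[1].round(4),(t@N).round(4))
E
python3 st.py
```

```text
q [-0.7  -0.68  2.53 -0.05  0.35  1.63] t 2.275 F [-0.6 -0.8 -0.1]
tcp s,y,n 0.0264 0.0 0.1587 ztool s,y,n [np.float64(-0.011), np.float64(0.002), np.float64(-1.0)] ytool [np.float64(0.004), np.float64(-1.0), np.float64(-0.002)]
tip s,y,n 0.0256 0.0002 0.0857
```

arm_command --rows "11 -10 -9 0 0 0;22 -20 -18 0 0 0;33 -30 -28 0 0 0;39 -35 -32 0 0 0;44.5 -39.5 -37 0 0 0;44.5 -39.5 -37 0 0 0"

```text
t: 3.02
tool_pos: [0.4416, -0.2839, 0.1539]
tool_rot: [2.374, -0.896, 1.219]
contact_force: [-0.5, -0.4, -0.3]
opening: 0.0003
```

```bash
cat > look.py <<'E'
import sys
exec(open('st.py').read())
from station import vision
t=vision.get_image('top');s=vision.get_image('scene')
pickle.dump((t,s),open(sys.argv[1]+'.pkl','wb'))
view([(t,T),(s,S)],f'pics/{sys.argv[1]}.png',lines=False)
E
python3 look.py a1
```

```text
q [-0.71 -0.35  2.4  -0.09  0.15  1.67] t 3.025 F [-0.1 -0.7 -0.3]
tcp s,y,n 0.0313 -0.0003 0.0888 ztool s,y,n [np.float64(-0.01), np.float64(0.001), np.float64(-1.0)] ytool [np.float64(0.004), np.float64(-1.0), np.float64(-0.001)]
tip s,y,n 0.0305 -0.0002 0.0158
```

View pics/a1.png

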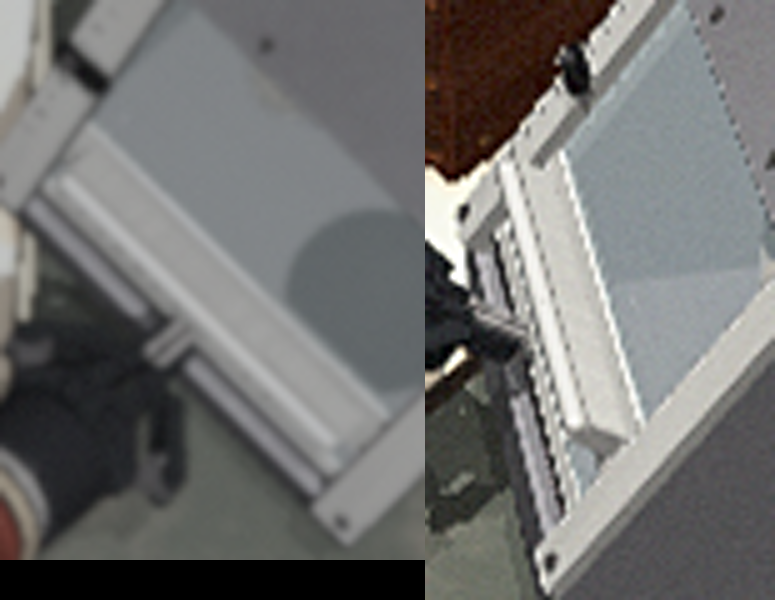

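arm_command --rows "2.2 -1.9 4.1 0 0 0;4.3 -3.8 8.2 0 0 0;6.4 -5.7 12.3 0 0 0;8.6 -7.6 16.4 0 0 0;8.6 -7.6 16.4 0 0 0"

```text
t: 3.75
tool_pos: [0.4498, -0.291, 0.1697]
tool_rot: [2.375, -0.896, 1.218]
contact_force: [-1.7, 0.4, -1.0]
opening: 0.0002
```

```bash
python3 st.py
```

```text
q [-0.71 -0.35  2.37 -0.07  0.18  1.65] t 3.75 F [-1.5 -0.8 -1. ]
tcp s,y,n 0.0505 -0.0001 0.089 ztool s,y,n [np.float64(-0.011), np.float64(0.002), np.float64(-1.0)] ytool [np.float64(0.004), np.float64(-1.0), np.float64(-0.002)]
tip s,y,n 0.0497 0.0 0.016
```

arm_command --rows "1.7 -1.5 3.3 0 0 0;3.4 -3 6.6 0 0 0;5.1 -4.6 9.8 0 0 0;6.9 -6.1 13.1 0 0 0;8.6 -7.6 16.4 0 0 0;10.3 -9.1 19.7 0 0 0;12 -10.6 22.9 0 0 0;13.7 -12.2 26.2 0 0 0;15 -13.3 28.7 0 0 0;15 -13.3 28.7 0 0 0"

```text
t: 5.0
tool_pos: [0.4652, -0.3046, 0.1992]
tool_rot: [2.374, -0.895, 1.22]
contact_force: [-0.8, -0.7, -2.8]
opening: 0.0001
```

```bash
python3 look.py a2
```

```text
q [-0.71 -0.35  2.31 -0.05  0.23  1.63] t 5.0 F [-0.1 -1.1 -2.8]
tcp s,y,n 0.0864 -0.0001 0.0891 ztool s,y,n [np.float64(-0.01), np.float64(0.002), np.float64(-1.0)] ytool [np.float64(0.004), np.float64(-1.0), np.float64(-0.002)]
tip s,y,n 0.0857 0.0 0.0161
```

View pics/a2.png

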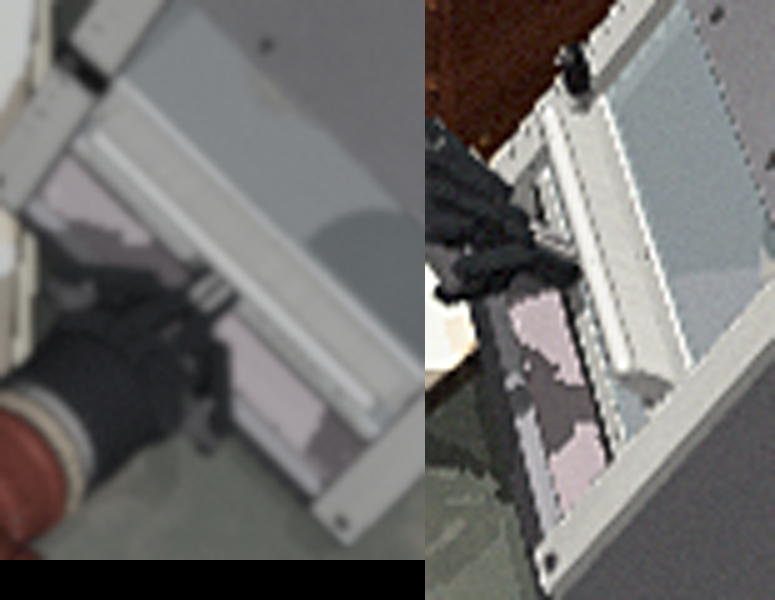

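```bash
cat > m.py <<'E'
from v import *
import sys
def prof(d,ys,n,ss):
    g=cv2.cvtColor(d['frame'],cv2.COLOR_RGB2GRAY).astype(np.float32)
    return np.array([[cv2.remap(g,*[a.astype(np.float32).reshape(1,1) for a in proj(d,W(p,sl(s,y,n)))[0]],cv2.INTER_LINEAR)[0,0] for s in ss] for y in ys])
ss=np.arange(.03,.16,.0005)
t0=pickle.load(open('top0.pkl','rb'));s0=pickle.load(open('scene1.pkl','rb'))
def shift(a,b,ys):  # profile shift by correlation
    A=np.median(prof(a,ys,.032,ss),0) if 0 else prof(a,ys,.032,ss); B=prof(b,ys,.032,ss); r=[]
    for x,z in zip(A,B):
        i=np.argmax(x[50:110])+50; pa=ss[i]
        tpl=x[i-20:i+34]; best=cv2.matchTemplate(z[None].astype(np.float32),tpl[None].astype(np.float32),cv2.TM_CCOEFF_NORMED)[0]
        j=best.argmax(); r.append((round(pa,4),round((j-(i-20))*.0005,4),round(float(best[j]),2)))
    return r
t,s=pickle.load(open(sys.argv[1]+'.pkl','rb'))
print('top',shift(t0,t,(.08,.06,-.05,-.07,-.09))); print('scene',shift(s0,s,(.08,.06,-.05,-.07,-.09)))
E
python3 m.py a2
python3 - <<'E'
from v import *
t,s=pickle.load(open('a2.pkl','rb'))
print([sy(t,T,a,.032) for a in((90,140),(372,402))],[sy(s,S,a,.032,off=425) for a in((550,112),(622,365))])
# predicted pixel of lip line/tip across
E
```

```text
top [(np.float64(0.071), np.float64(0.04), 0.99), (np.float64(0.0715), np.float64(0.04), 0.99), (np.float64(0.0695), np.float64(0.0405), 0.98), (np.float64(0.0705), np.float64(0.04), 0.99), (np.float64(0.0695), np.float64(0.04), 0.99)]
scene [(np.float64(0.071), np.float64(0.0395), 0.95), (np.float64(0.06), np.float64(0.0385), 0.8), (np.float64(0.071), np.float64(0.0395), 0.98), (np.float64(0.0695), np.float64(0.0405), 0.94), (np.float64(0.071), np.float64(0.0395), 0.95)]
[array([0.1052, 0.1038]), array([ 0.1123, -0.1001])] [array([0.1119, 0.0983]), array([ 0.109 , -0.1005])]
```

```bash
cat > ov.py <<'E'
from v import *
def ov(items,name,L,M,k=8,draw=True):
    out=[]
    for d,c in items:
        x,y,w,h=c; im=cv2.resize(d['frame'][y:y+h,x:x+w,::-1],None,fx=k,fy=k,interpolation=cv2.INTER_CUBIC)
        def ln(A,col):
            q=(proj(d,W(p,np.array(A)))-[x,y]+.5)*k
            cv2.polylines(im,[(q*16).astype(int)],False,col,1,cv2.LINE_AA,4)
        a=np.radians(np.arange(-90,91,15))
        E=[(-.007,0)]+[(.007*np.sin(t),.025+.007*np.cos(t)) for t in a]+[(.007,0)]
        for yy in(.105,-.105): ln([sl(L+e,yy,n) for e,n in E],(0,0,255))
        for e,n in((0,.032),(.007,0),(.007,.025),(-.007,.025)): ln([sl(L+e,.105,n) for _ in(0,)]+[sl(L+e,-.105,n)],(0,0,255))
        ln([sl(M,.118,.014),sl(M,.148,.014)],(0,255,0))
        for n in(.01,.018): ln([sl(M-.008,.148,n),sl(M-.008,.126,n),sl(M,.118,n),sl(M+.008,.126,n),sl(M+.008,.148,n),sl(M-.008,.148,n)],(0,255,0))
        out.append(cv2.copyMakeBorder(im,0,600-im.shape[0],0,2,0))
    cv2.imwrite(name,np.hstack(out)[:600,:800])
E
python3 - <<'E'
from ov import *
t,s=pickle.load(open('a2.pkl','rb'))
ov([(t,(275,156,32,75)),(s,(290,162,30,75)),(s,(305,220,35,75))],'pics/o1.png',.1105,.122)
E
```

```text
(no output)
```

View pics/o1.png

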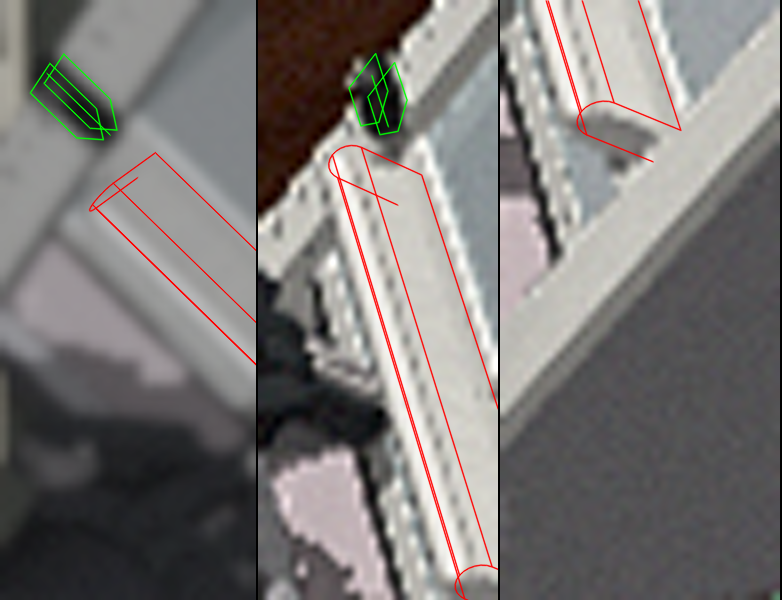

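Run:
```python
from ov import *
t=pickle.load(open('top0.pkl','rb'));s=pickle.load(open('scene1.pkl','rb'))
k=13
def raw(d,c):
    x,y,w,h=c; return cv2.resize(d['frame'][y:y+h,x:x+w,::-1],None,fx=k,fy=k,interpolation=cv2.INTER_CUBIC)
cs=(303,235,20,22);ct=(320,230,28,22);cp=(284,160,18,22)
cq=(276,158,20,22)
rows=[]
for d,c in((s,cs),(t,ct)):
    ov([(d,c)],'pics/tmp.png',.0705,.122,k=k); o=cv2.imread('pics/tmp.png')[:22*k,:c[2]*k]
    rows.append(np.hstack([raw(d,c),o]))
def ptr(d,c):
    ov([(d,c)],'pics/tmp.png',.0705,.122,k=k); return cv2.imread('pics/tmp.png')[:22*k,:c[2]*k]
Wd=800
A=np.hstack([rows[0],ptr(t,(276,158,20,22))]); B=rows[1]
im=np.zeros((22*k*2+4,800,3),np.uint8); im[:22*k,:min(800,A.shape[1])]=A[:,:800]; im[22*k+4:,:min(800,B.shape[1])]=B[:,:800]
cv2.imwrite('pics/o2.png',im); print(im.shape)
```

```text
(576, 800, 3)
```

View pics/o2.png

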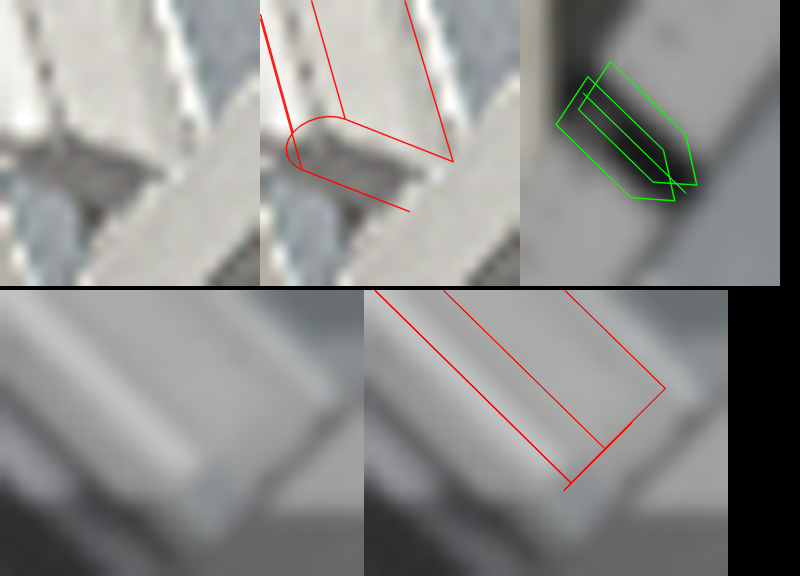

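```bash
cat > clip.py <<'E'
from v import *
import sys
def clip(M,n0,n1,y0):
    pts=[]
    for n in(n0,n1): pts+= [sl(M-.008,y0+.03,n),sl(M-.008,y0+.008,n),sl(M,y0,n),sl(M+.008,y0+.008,n),sl(M+.008,y0+.03,n)]
    return np.array(pts)
def fit(d,x0,mm,tag):
    g=d['frame'].astype(np.float32).mean(2); c=proj(d,W(p,sl(.122,.128,.014)))[0].astype(int); r=16
    x,y=c-r; pa=g[y:y+2*r,x:x+2*r]; K=8
    # mask: pixels mapping onto rail/inside
    mk=np.zeros((2*r,2*r),np.uint8)
    q=proj(d,W(p,np.array([sl(.095,.143,.01),sl(.15,.143,.01),sl(.15,mm,.01),sl(.095,mm,.01)])))-[x,y]
    cv2.fillPoly(mk,[q.round().astype(int)],1); mk=mk>0
    def sim(v):
        h=cv2.convexHull(((proj(d,W(p,clip(v[0],.010,.018,v[1])))-[x,y]+.5)*K).astype(np.float32))
        im=np.zeros((2*r*K,2*r*K),np.float32); cv2.fillPoly(im,[(h*16).astype(int)],1.,cv2.LINE_AA if 0 else 8,4)
        im=cv2.GaussianBlur(im,(0,0),v[2]*K); return cv2.resize(im,(2*r,2*r),interpolation=cv2.INTER_AREA)
    best=None
    for M in np.arange(.112,.134,.001):
        for y0 in np.arange(.112,.125,.002):
            for b in(.5,1.,1.5):
                a=sim((M,y0,b))[mk]; A=np.c_[a,np.ones(a.size)]; co,*_=np.linalg.lstsq(A,pa[mk],rcond=None); e=((A@co-pa[mk])**2).mean()**.5
                if best is None or e<best[0]: best=(e,M,y0,b,co)
    print(tag,best,mk.sum(),pa[mk].std())
t=pickle.load(open('top0.pkl','rb'));s=pickle.load(open('scene1.pkl','rb'))
for mm in(.12,.112): fit(t,0,mm,'top'); fit(s,0,mm,'scene')
E
python3 clip.py
```

```text
top (np.float64(14.696730371887368), np.float64(0.12100000000000001), np.float64(0.114), 1.0, array([-113.94589731,  160.94280223])) 145 47.219444
scene (np.float64(30.9751751718155), np.float64(0.12100000000000001), np.float64(0.114), 0.5, array([-154.48931131,  185.43445002])) 101 72.022964
top (np.float64(18.994201655477976), np.float64(0.12100000000000001), np.float64(0.114), 1.0, array([-101.08363032,  149.72801371])) 189 42.4087
scene (np.float64(38.88120125594281), np.float64(0.12100000000000001), np.float64(0.112), 0.5, array([-130.74536637,  168.73002518])) 122 66.206894
```

arm_command --rows "0.9 -0.8 1.6 0 0 0;1.7 -1.5 3.3 0 0 0;2.6 -2.3 4.9 0 0 0;3.4 -3 6.5 0 0 0;4.1 -3.6 7.8 0 0 0;4.7 -4.2 9 0 0 0;5.2 -4.6 9.8 0 0 0;5.2 -4.6 9.8 0 0 0;5.2 -4.6 9.8 0 0 0"

```text
t: 6.22
tool_pos: [0.4705, -0.3093, 0.2093]
tool_rot: [2.373, -0.895, 1.221]
contact_force: [-1.5, 0.8, -2.1]
opening: -0.0001
```

```bash
python3 look.py a3; python3 m.py a3
cat > ov2.py <<'E'
from ov import *
import sys
t,s=pickle.load(open(sys.argv[1]+'.pkl','rb')); L=float(sys.argv[2]); k=12
e=proj(s,W(p,sl(L,-.105,.016)))[0].astype(int); l=proj(s,W(p,sl(L,.11,.02)))[0].astype(int); tl=proj(t,W(p,sl(L,.11,.02)))[0].astype(int)
def g(d,c,w=21,h=48):
    c=(c[0]-w//2,c[1]-h//2,w,h); ov([(d,c)],'pics/tmp.png',L,.121,k=k); return cv2.imread('pics/tmp.png')[:h*k,:w*k]
a=g(s,e,h=24); r=cv2.resize(s['frame'][e[1]-12:e[1]+12,e[0]-10:e[0]+11,::-1],None,fx=k,fy=k,interpolation=cv2.INTER_CUBIC)
cv2.imwrite(sys.argv[3],np.hstack([np.vstack([r,a]),g(s,l),g(t,tl)]))
E
python3 ov2.py a3 .119 pics/o3.png
```

```text
q [-0.71 -0.34  2.29 -0.05  0.25  1.62] t 6.225 F [-1.6 -0.4 -2.1]
tcp s,y,n 0.0988 -0.0001 0.0891 ztool s,y,n [np.float64(-0.009), np.float64(0.002), np.float64(-1.0)] ytool [np.float64(0.004), np.float64(-1.0), np.float64(-0.002)]
tip s,y,n 0.0981 0.0 0.0161
top [(np.float64(0.071), np.float64(0.0525), 0.99), (np.float64(0.0715), np.float64(0.0525), 0.99), (np.float64(0.0695), np.float64(0.053), 0.99), (np.float64(0.0705), np.float64(0.0525), 0.99), (np.float64(0.0695), np.float64(0.0525), 0.99)]
scene [(np.float64(0.071), np.float64(0.052), 0.96), (np.float64(0.06), np.float64(0.033), 0.71), (np.float64(0.071), np.float64(0.052), 0.99), (np.float64(0.0695), np.float64(0.0525), 0.95), (np.float64(0.071), np.float64(0.052), 0.96)]
```

View pics/o3.png

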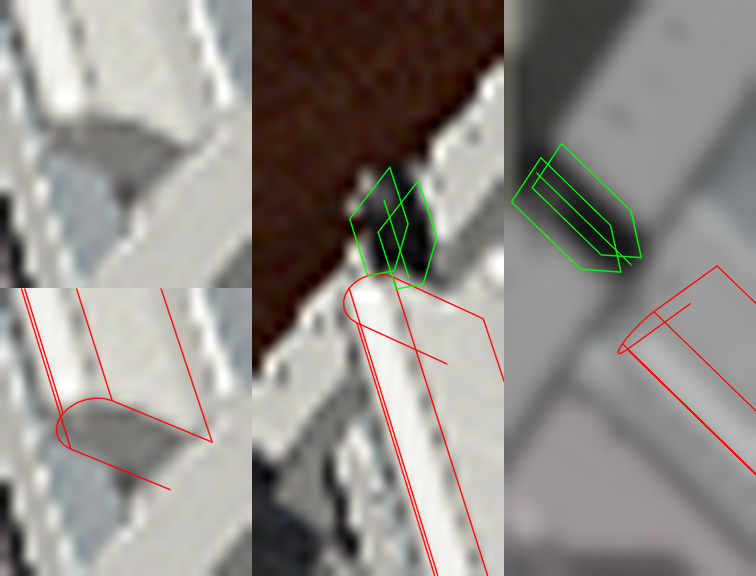

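Run:
```python
import sys; sys.argv=['x','a3']
from m import *
ss=np.arange(.05,.1,.0005)
for nm,d,o in(('init',s0,0),('a3',s,.0525)):
  for yy in(-.103,-.105,-.107):
    P=prof(d,[yy],.0,ss)[0:0]
    r=[]
    for n in(.008,.012,.016,.020):
        x=cv2.GaussianBlur(prof(d,[yy],n,ss+o),(0,0),2)[0]; g=np.gradient(x)
        i=np.argmax(g[10:70])+10; j=np.argmin(g[:i]) if i>3 else 0
        r.append((round(ss[i]-.007,4),round(float(g[i]),1)))
    print(nm,yy,r)
```

```text
top [(np.float64(0.071), np.float64(0.0525), 0.99), (np.float64(0.0715), np.float64(0.0525), 0.99), (np.float64(0.0695), np.float64(0.053), 0.99), (np.float64(0.0705), np.float64(0.0525), 0.99), (np.float64(0.0695), np.float64(0.0525), 0.99)]
scene [(np.float64(0.071), np.float64(0.052), 0.96), (np.float64(0.06), np.float64(0.033), 0.71), (np.float64(0.071), np.float64(0.052), 0.99), (np.float64(0.0695), np.float64(0.0525), 0.95), (np.float64(0.071), np.float64(0.052), 0.96)]
init -0.103 [(np.float64(0.0655), 10.5), (np.float64(0.065), 9.5), (np.float64(0.0655), 8.2), (np.float64(0.0645), 10.4)]
init -0.105 [(np.float64(0.0665), 8.8), (np.float64(0.0665), 11.0), (np.float64(0.067), 8.0), (np.float64(0.066), 10.9)]
init -0.107 [(np.float64(0.067), 7.7), (np.float64(0.068), 10.9), (np.float64(0.0675), 8.5), (np.float64(0.0675), 9.3)]
a3 -0.103 [(np.float64(0.0645), 10.3), (np.float64(0.0655), 10.9), (np.float64(0.066), 9.7), (np.float64(0.065), 11.4)]
a3 -0.105 [(np.float64(0.0655), 11.9), (np.float64(0.0665), 10.9), (np.float64(0.0665), 9.4), (np.float64(0.0665), 11.0)]
a3 -0.107 [(np.float64(0.067), 10.2), (np.float64(0.0675), 10.0), (np.float64(0.0675), 10.4), (np.float64(0.0685), 10.5)]
```

arm_command --rows "0.4 -0.4 0.8 0 0 0;0.8 -0.7 1.6 0 0 0;1.2 -1 2.2 0 0 0;1.3 -1.1 2.5 0 0 0;1.3 -1.1 2.5 0 0 0;1.3 -1.1 2.5 0 0 0"

```text
t: 7.08
tool_pos: [0.4718, -0.3104, 0.2118]
tool_rot: [2.373, -0.895, 1.221]
contact_force: [-2.5, -0.8, -2.3]
opening: -0.0
```

arm_command --rows "-1.7 1.5 -3.3 0 0 0;-3.4 3 -6.6 0 0 0;-4 3.5 -7.5 0 0 0;-14 13 1 0 0 0;-28 25 15 0 0 0;-40 36 26 0 0 0;-53 47 38 0 0 0;-65 58 49 0 0 0;-65 58 49 0 0 0"

```text
t: 8.2
tool_pos: [0.407, -0.2524, 0.2627]
tool_rot: [2.369, -0.893, 1.226]
contact_force: [0.9, -0.2, 1.1]
opening: 0.0003
```

```bash
python3 look.py a4; python3 m.py a4; python3 ov2.py a4 .121 pics/o4.png
python3 - <<'E'
import sys; sys.argv=['x','a4']
from m import *
ss=np.arange(.1,.15,.0005)
for n in(.008,.012,.016,.020):
    x=cv2.GaussianBlur(prof(s,[-.105],n,ss),(0,0),2)[0]; g=np.gradient(x); i=np.argmax(g[10:70])+10; print(n,ss[i]-.007)
E
```

```text
q [-0.7  -0.74  2.44 -0.03  0.49  1.61] t 8.2 F [0.8 0.4 1.1]
tcp s,y,n 0.0936 0.0003 0.1896 ztool s,y,n [np.float64(-0.004), np.float64(0.002), np.float64(-1.0)] ytool [np.float64(0.004), np.float64(-1.0), np.float64(-0.002)]
tip s,y,n 0.0933 0.0004 0.1166
top [(np.float64(0.071), np.float64(0.056), 0.98), (np.float64(0.0715), np.float64(0.0555), 0.99), (np.float64(0.0695), np.float64(0.0555), 0.98), (np.float64(0.0705), np.float64(0.0555), 0.99), (np.float64(0.0695), np.float64(0.056), 0.98)]
scene [(np.float64(0.071), np.float64(0.0555), 0.9), (np.float64(0.06), np.float64(0.0005), 0.8), (np.float64(0.071), np.float64(0.0555), 0.99), (np.float64(0.0695), np.float64(0.0555), 0.99), (np.float64(0.071), np.float64(0.055), 0.95)]
top [(np.float64(0.071), np.float64(0.056), 0.98), (np.float64(0.0715), np.float64(0.0555), 0.99), (np.float64(0.0695), np.float64(0.0555), 0.98), (np.float64(0.0705), np.float64(0.0555), 0.99), (np.float64(0.0695), np.float64(0.056), 0.98)]
scene [(np.float64(0.071), np.float64(0.0555), 0.9), (np.float64(0.06), np.float64(0.0005), 0.8), (np.float64(0.071), np.float64(0.0555), 0.99), (np.float64(0.0695), np.float64(0.0555), 0.99), (np.float64(0.071), np.float64(0.055), 0.95)]
0.008 0.12200000000000003
0.012 0.12250000000000003
0.016 0.12150000000000002
0.02 0.12200000000000003
```

View pics/o4.png

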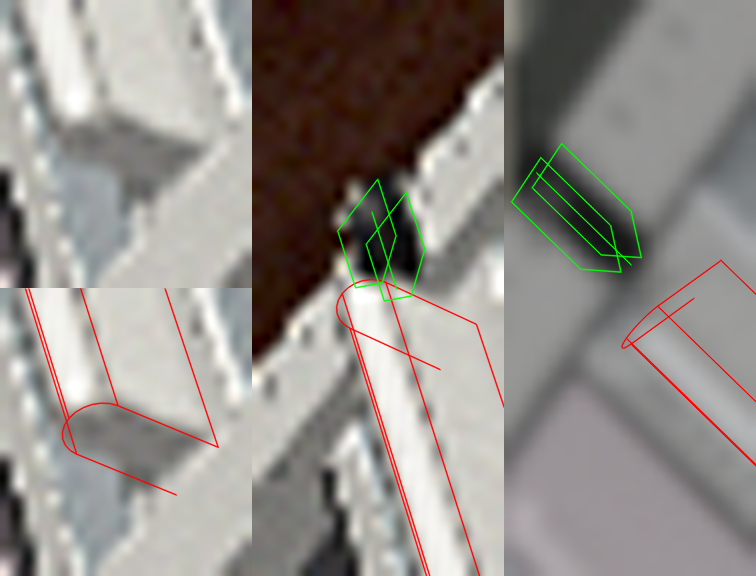

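```bash
sed -i '/^t=pickle/,$d' clip.py; sed 's/\.010,\.018,v\[1\]/LO,HI,v[1]/; s/np.arange(.112,.134,.001)/np.arange(.116,.128,.0005)/' clip.py > clip2.py
cat >> clip2.py <<'E'
t,s=pickle.load(open('a4.pkl','rb')); t0=pickle.load(open('top0.pkl','rb')); s0=pickle.load(open('scene1.pkl','rb'))
for LO,HI in((.010,.018),(.0175,.0185),(.014,.0185)):
    print(LO,HI)
    for d,n in((t0,'top0'),(t,'top4'),(s0,'sc0')): fit(d,0,.12,n)
E
python3 clip2.py
```

```text
0.01 0.018
top0 (np.float64(14.696730371887368), np.float64(0.12100000000000001), np.float64(0.114), 1.0, array([-113.94589731,  160.94280223])) 145 47.219444
top4 (np.float64(13.466820409262052), np.float64(0.12100000000000001), np.float64(0.114), 1.0, array([-107.9221622 ,  149.87011348])) 145 44.58429
sc0 (np.float64(30.86081425712212), np.float64(0.12050000000000001), np.float64(0.116), 0.5, array([-159.12067819,  183.43608664])) 101 72.022964
0.0175 0.0185
top0 (np.float64(10.461305272992432), np.float64(0.125), np.float64(0.114), 1.0, array([-131.9069689,  153.9950924])) 145 47.219444
top4 (np.float64(9.621105901599092), np.float64(0.125), np.float64(0.114), 1.0, array([-124.71028584,  143.22709336])) 145 44.58429
sc0 (np.float64(41.80727519202786), np.float64(0.12400000000000001), np.float64(0.112), 1.5, array([-257.15126373,  176.72448065])) 101 72.022964
0.014 0.0185
top0 (np.float64(11.000089046777791), np.float64(0.12300000000000001), np.float64(0.114), 1.0, array([-122.35140171,  157.55209782])) 145 47.219444
top4 (np.float64(9.983085765608811), np.float64(0.12300000000000001), np.float64(0.114), 1.0, array([-115.77541954,  146.62293328])) 145 44.58429
sc0 (np.float64(31.123820501043976), np.float64(0.12350000000000001), np.float64(0.112), 0.5, array([-168.9828688 ,  178.77693123])) 101 72.022964
```

```bash
cat > clip3.py <<'E'
from v import *
from clip import clip
def fit(d,mm,tag,n1,wd):
    g=d['frame'].astype(np.float32).mean(2); c=proj(d,W(p,sl(.122,.128,.014)))[0].astype(int); r=16;K=8
    x,y=c-r; pa=g[y:y+2*r,x:x+2*r]; mk=np.zeros((2*r,2*r),np.uint8)
    q=proj(d,W(p,np.array([sl(.095,.143,.01),sl(.15,.143,.01),sl(.15,mm,.01),sl(.095,mm,.01)])))-[x,y]
    cv2.fillPoly(mk,[q.round().astype(int)],1); mk=mk>0
    def im(pts,b):
        h=cv2.convexHull(((proj(d,W(p,pts))-[x,y]+.5)*K).astype(np.float32)); m=np.zeros((2*r*K,)*2,np.float32); cv2.fillPoly(m,[(h*16).astype(int)],1.,8,4)
        return cv2.resize(cv2.GaussianBlur(m,(0,0),b*K),(2*r,2*r),interpolation=cv2.INTER_AREA)[mk]
    def C(M,y0):
        a=clip(0,.01,n1,y0); P=clip(M,.01,n1,y0); mid=clip(M,.01,n1,y0)
        return P
    res=[]
    for M in np.arange(.114,.13,.0005):
        e=min((lambda A:(np.linalg.lstsq(A,pa[mk],rcond=None),A))(np.c_[im(C(M,y0)[5:],b),im(C(M,y0),b),np.ones(mk.sum())]) and
          (lambda A:(lambda co:(((A@co-pa[mk])**2).mean()**.5,y0,b,tuple(co.round())))(np.linalg.lstsq(A,pa[mk],rcond=None)[0]))(np.c_[im(C(M,y0)[5:],b),im(C(M,y0),b),np.ones(mk.sum())])
          for y0 in(.114,.116,.118) for b in(.5,.75,1.,1.25))
        res.append((round(e[0],2),round(M,4))+e[1:])
    print(tag,n1,sorted(res)[:4])
t0=pickle.load(open('top0.pkl','rb')); s0=pickle.load(open('scene1.pkl','rb'))
for n1 in(.018,.019): fit(t0,.12,'top',n1,0); fit(s0,.12,'sc',n1,0)
E
python3 clip3.py
```

```text
top 0.018 [(np.float64(10.71), np.float64(0.1245), 0.114, 1.0, (np.float64(-116.0), np.float64(-19.0), np.float64(155.0))), (np.float64(10.93), np.float64(0.125), 0.114, 1.0, (np.float64(-126.0), np.float64(-11.0), np.float64(154.0))), (np.float64(11.15), np.float64(0.124), 0.114, 0.75, (np.float64(-91.0), np.float64(-35.0), np.float64(155.0))), (np.float64(11.16), np.float64(0.1255), 0.114, 1.25, (np.float64(-161.0), np.float64(11.0), np.float64(154.0)))]
sc 0.018 [(np.float64(30.5), np.float64(0.1205), 0.116, 0.5, (np.float64(24.0), np.float64(-169.0), np.float64(184.0))), (np.float64(30.93), np.float64(0.121), 0.116, 0.5, (np.float64(10.0), np.float64(-163.0), np.float64(184.0))), (np.float64(31.17), np.float64(0.12), 0.116, 0.5, (np.float64(36.0), np.float64(-173.0), np.float64(183.0))), (np.float64(31.2), np.float64(0.1215), 0.114, 0.5, (np.float64(-14.0), np.float64(-148.0), np.float64(185.0)))]
top 0.019 [(np.float64(10.99), np.float64(0.126), 0.114, 1.0, (np.float64(-129.0), np.float64(-6.0), np.float64(154.0))), (np.float64(11.28), np.float64(0.1255), 0.114, 1.0, (np.float64(-121.0), np.float64(-16.0), np.float64(155.0))), (np.float64(11.47), np.float64(0.1265), 0.114, 1.0, (np.float64(-136.0), np.float64(1.0), np.float64(153.0))), (np.float64(11.49), np.float64(0.125), 0.114, 0.75, (np.float64(-97.0), np.float64(-29.0), np.float64(155.0)))]
sc 0.019 [(np.float64(31.18), np.float64(0.1205), 0.116, 0.5, (np.float64(32.0), np.float64(-169.0), np.float64(184.0))), (np.float64(31.78), np.float64(0.12), 0.116, 0.5, (np.float64(44.0), np.float64(-172.0), np.float64(183.0))), (np.float64(32.04), np.float64(0.121), 0.114, 0.5, (np.float64(11.0), np.float64(-157.0), np.float64(185.0))), (np.float64(32.7), np.float64(0.1215), 0.114, 0.5, (np.float64(-1.0), np.float64(-151.0), np.float64(185.0)))]
```

Run:
```python
import sys; sys.argv=['x','a4']
from m import *
ss=np.arange(.09,.155,.0005)
for nm,d in(('top0',t0),('top4',t),('sc0',s0),('sc4',s)):
  for yy in(.124,.128,.132,.136,.140):
    r=[]
    for n in(.010,.018):
        x=prof(d,[yy],n,ss)[0]; i=np.argmin(x[30:100])+30; bl=np.median(x[:30]) if 1 else 0
        bh=np.median(x[-20:]); 
        lo=i-np.argmax(x[:i+1][::-1]>(x[i]+bl)/2); hi=i+np.argmax(x[i:]>(x[i]+bh)/2)
        r+=[ss[lo],ss[hi],round(float(x[i]))]
    print(nm,yy,'lo@10 %.4f hi@10 %.4f lo@18 %.4f hi@18 %.4f  mid %.4f'%(r[0],r[1],r[3],r[4],(r[0]+r[4])/2),r[2],round(bl),round(bh))
```

```text
top [(np.float64(0.071), np.float64(0.056), 0.98), (np.float64(0.0715), np.float64(0.0555), 0.99), (np.float64(0.0695), np.float64(0.0555), 0.98), (np.float64(0.0705), np.float64(0.0555), 0.99), (np.float64(0.0695), np.float64(0.056), 0.98)]
scene [(np.float64(0.071), np.float64(0.0555), 0.9), (np.float64(0.06), np.float64(0.0005), 0.8), (np.float64(0.071), np.float64(0.0555), 0.99), (np.float64(0.0695), np.float64(0.0555), 0.99), (np.float64(0.071), np.float64(0.055), 0.95)]
top0 0.124 lo@10 0.1095 hi@10 0.1270 lo@18 0.1165 hi@18 0.1345  mid 0.1220 22 161 160
top0 0.128 lo@10 0.1085 hi@10 0.1270 lo@18 0.1160 hi@18 0.1345  mid 0.1215 24 162 161
top0 0.132 lo@10 0.1085 hi@10 0.1265 lo@18 0.1160 hi@18 0.1340  mid 0.1213 24 162 162
top0 0.136 lo@10 0.1085 hi@10 0.1265 lo@18 0.1155 hi@18 0.1340  mid 0.1213 31 159 158
top0 0.14 lo@10 0.1075 hi@10 0.1265 lo@18 0.1135 hi@18 0.1345  mid 0.1210 46 157 155
top4 0.124 lo@10 0.1095 hi@10 0.1270 lo@18 0.1165 hi@18 0.1345  mid 0.1220 23 150 149
top4 0.128 lo@10 0.1085 hi@10 0.1270 lo@18 0.1160 hi@18 0.1345  mid 0.1215 22 151 150
top4 0.132 lo@10 0
[... 381 characters left out ...]
1350  mid 0.1228 16 194 196
sc0 0.132 lo@10 0.1090 hi@10 0.1285 lo@18 0.1150 hi@18 0.1350  mid 0.1220 5 202 205
sc0 0.136 lo@10 0.1085 hi@10 0.1290 lo@18 0.1150 hi@18 0.1345  mid 0.1215 14 191 164
sc0 0.14 lo@10 0.1080 hi@10 0.1280 lo@18 0.1135 hi@18 0.1210  mid 0.1145 16 96 62
sc4 0.124 lo@10 0.1210 hi@10 0.1285 lo@18 0.1175 hi@18 0.1355  mid 0.1283 12 194 197
sc4 0.128 lo@10 0.1185 hi@10 0.1280 lo@18 0.1155 hi@18 0.1345  mid 0.1265 13 195 200
sc4 0.132 lo@10 0.1150 hi@10 0.1290 lo@18 0.1150 hi@18 0.1355  mid 0.1253 15 201 209
sc4 0.136 lo@10 0.1115 hi@10 0.1290 lo@18 0.1145 hi@18 0.1350  mid 0.1233 12 190 165
sc4 0.14 lo@10 0.1095 hi@10 0.1280 lo@18 0.1135 hi@18 0.1210  mid 0.1153 10 96 61
```

Run:
```python
from station import workorder
print(workorder.finish_job())
```

```text
the job is handed in; nothing more can be done
None
```

The window is up at the mark and stays there by itself, and the job is handed in at about 8.2 s of the 38 s allowed.

I closed the jaws, put the fingers under the lip and pushed it about 55.5 mm up the slope in small steps. Then I backed the hand off. The fingertips now stand about 117 mm out of the window plane, and contact force never read above about 4 N.

**Lip against pointer:** distances are up the slope from the sill. After the hand was away, the lip middle read about 121 to 122 mm in the images and the pointer tip about 121.5 mm. That leaves a difference of roughly 1 mm or less.

**Staying put:** the lip was at the same place, within about 0.5 mm, before and after the hand left.

**Checks that disagreed:**
- The bright line on the lip's nose suggested the lip was about 4 mm higher. I put this down to a reflection on the upper curve and used the lip's end face instead.
- The lip height worked out from the finger position came out about 2 mm lower, at roughly 119 mm.
- Other image fits of the pointer gave 120.5 to 126 mm, depending on the assumed clip shape. I relied on the midpoint of its upper and lower edges, from the top camera.

I did not check the jar, bowl, sanding block and tape roll separately in the last images. The hand stayed in front of the cabinet and never came near them. The pointer read the same in the top camera before and after.

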